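# Sweep the loose nuts off the counting board into the blue bin

### The job

With your fingers, sweep the three loose steel nuts along the counting board and over its end so that all three drop into the blue bin; only push them, never squeeze one or lift it off the board. Leave the brass coupling nut standing where it is on the board, and do not disturb the other things on the bench.

Things in the scene. Friction and masses are not known exactly. Their poses are not given: they have to be found in the camera images.
- board: fixed plywood counting board (all sizes in mm), 240 along its x, 240 along its y; flat deck 40 above the table. Aluminium rims at its x = -116 and +116, 8 wide, stand 12 above the deck; its ends (y = -120, +120) are open. Origin at the centre of its underside; z up. The four things on it stand one to a row, in any order, at its x of -75, -25, 25 and 75 (within 4)
- blue_bin: blue open plastic catch bin, fixed against one end of the board, at the board's y of +168 or -168 (this varies). 236 along its x, 92 along its y, 34 high (rim 6 below the deck), walls and floor 3 thick, 2 gap to the board. Its axes are parallel to the board's; origin at the centre of its underside, on the table
- yellow_bin: yellow bin of the same shape at the board's other end; not to be used
- nut_a: one of three identical loose steel hexagon nuts, 36 across the flats, 41.6 across the corners, 19 high, about 0.11 kg, lying flat on the board; origin at its centre, half-way up; z along its hole. Starts at least 50 from either end of the board
- nut_b: one of three identical loose steel hexagon nuts, 36 across the flats, 41.6 across the corners, 19 high, about 0.11 kg, lying flat on the board; origin at its centre, half-way up; z along its hole. Starts at least 50 from either end of the board
- nut_c: one of three identical loose steel hexagon nuts, 36 across the flats, 41.6 across the corners, 19 high, about 0.11 kg, lying flat on the board; origin at its centre, half-way up; z along its hole. Starts at least 50 from either end of the board
- coupling: brass hexagonal coupling nut standing on end on the deck among the steel nuts, 20 across the flats, 45 high, loose, 0.1 kg; origin at its centre, half-way up; easily knocked over; must stay
- jar: amber jar, 68 diameter, 100 high, stands on the table left of the board, origin at its underside; leave alone
- screwdriver: red-handled screwdriver lying on the table right of the board; leave alone
- wrench: steel wrench lying on the table left of the board; leave alone
- washer: big steel washer, 64 diameter, 6 thick, lying on the table beyond the board; leave alone
- carton: cardboard carton 90 x 70 x 60 high on the table right of the board, origin at its underside; leave alone
- cup: grey plastic cup, 68 diameter, 60 high, on the table beyond the board, origin at its underside; leave alone

How it is judged:
By the outcome, as a careful person would: the job done as asked, in the order asked, and still so for the second after the job is handed in, with the robot touching nothing.
It also fails if it takes over 64 s, if anything falls off the work surface, if the arm or the gripper's body presses on something with over 40 N, if the wrist force passes 120 N, or if a joint passes its speed limit or range.

### The arm

A 6-joint arm with a two-finger parallel gripper is mounted at the origin on the work surface. World frame = base frame: x ahead of the robot, y to its left, z up, the work surface at z = 0. Lengths are in m, angles in rad, forces in N, time in s.
With the tool pointing down it reaches from about 0.35 to 0.725 m from the base axis. Payload 4.3 kg.
Tool frame: the origin (TCP) lies at the very end of the fingers, on their centre line; the grasp point (between the pads) lies 19 mm behind it; x points along the fingers, y is the direction in which the jaws open and shut, and the axes are right-handed (so a half turn about x gives the same grasp; the last joint's range is limited). The gripper opens to 85 mm and grips with 20 to 120 N. Pads are 22 mm wide; open, the fingers measure 114 mm over their backs; the gripper's body (76 mm by 85 mm) begins 54 mm behind the grasp point. The pads swing forward as they close: fully open they stand 13 mm farther back than shut.
Start: joints at [-1.272, 0.377, 0.081, 1.274, 0, 1.46], TCP at [0.229, -0.528, 0.231] pointing down, gripper open.
Joint ranges: [-2.72, 2.72], [-0.84, 1.66], [-1.02, 1.22], [-1.77, 2.12], [-1.37, 1.28], [-3.14, 3.14]. Speed limits (rad/s): [2.57, 2.57, 3.14, 3.14, 3.14, 3.14].

### API

Orientations are given as a rotation vector (axis times angle).
In Python, from rig import readout, capture, workorder gives the robot as it stands.
- The arm moves only by the shell command python3 -m jog 'ROWS'. ROWS is JSON, a list of rows, each an object of numbers: "grip": the closure, from -1 (fully open) to 1 (shut); "x", "y", "z": the shift along the tool's x, y, z in cm; "yaw": the turn about the tool's x in rad. A call has 1 to 12 rows; each row is the pose to reach, as a shift and turn from the pose commanded when the call began, along the tool's axes at that moment; what a row does not reach only later rows make up. A row lasts 1/8 s, in which the tool goes at most 62.5 mm and 10.7 degrees, less where a joint would pass 70% of its speed; a pose out of reach is approached as far as the arm can. A call with a gripper value outside its range is refused whole. The fingers move at their own pace and stop on an object; the grip force is fixed at half the most. Time passes only in rows, so rows that repeat a pose let the fingers close. It gives the time, the measured TCP pose, the force and the opening at its end, in the units of the state.
- readout.observe(): the state, without advancing time (a new reading comes with each control period).
- capture(name): name is "scene" or "top" or "wrist"; returns a dict with "color" (400x640x3 uint8, red, green, blue), "fx", "fy", "cx", "cy" (pixels), "D" ([k1, k2, p1, p2, k3] as OpenCV has them; the pictures are not rectified), "origin" and "rotation" of the camera in the world. Camera axes: x right, y down, z forward; pixel columns grow to the right and rows downward; lengths in m; the calibration is good to about 2 mm. A picture is of the moment at which its call begins. There is no depth.
- workorder.hand_in(): hands the job in, once; it reports no verdict.
The state is a dict: "clock": time; "joint_pos": joint angles; "qd": joint speeds; "joint_efforts": joint torques, N m; "eef_pos": TCP position; "ee_rot": TCP orientation; "ft_force": force on the tool from outside, world axes, zero at the start; "torque": the same for the moment, N m; "opening": finger opening in m.
Only numpy, scipy, OpenCV 4.12 (cv2) and the standard library are available. Lean on these libraries where they do the work, as an engineer would, in place of code of your own. Each camera call takes 0.05 s, during which the arm holds its last target.

## Working session

There is one attempt and no reset: what is moved stays moved. The work goes in short steps, Python scripts to look and compute and a shell command to move; the robot and the scene stay as the last step left them, time stands still between calls to the robot, and variables do not carry over. Pictures are saved under pics/ and viewed, and the job is handed in when it is done.

```bash
mkdir -p pics; ls; python3 - <<'E'
from rig import readout,capture
import cv2
s=readout.observe(); print({k:s[k] for k in('clock','eef_pos','ee_rot','opening','ft_force')})
for n in('scene','top'):
    c=capture(n); cv2.imwrite(f'pics/{n}0.png',c['color'][:,:,::-1]); print(n,c['fx'],c['cx'],c['cy'],c['D'],c['origin'],c['rotation'])
E
```

```text
pics
{'clock': 0.0, 'eef_pos': array([ 0.22837025, -0.52699824,  0.23036332]), 'ee_rot': array([ 1.99703769,  0.41603398, -1.99744481]), 'opening': 0.0851692386522186, 'ft_force': array([0.51405857, 0.20880508, 0.06394968])}
scene 389.31665985783786 320.79621151118045 200.58684395788922 [0.01766436 0.         0.         0.         0.        ] [1.45811526 0.45086593 0.68638969] [-1.23431467 -2.0331055   1.14485004]
top 485.5183351410402 319.1480354594103 205.52181125534008 [0.03804542 0.         0.         0.         0.        ] [0.52928283 0.01316928 1.53458761] [-2.18511302  2.2062803  -0.05740673]
```

View pics/scene0.png

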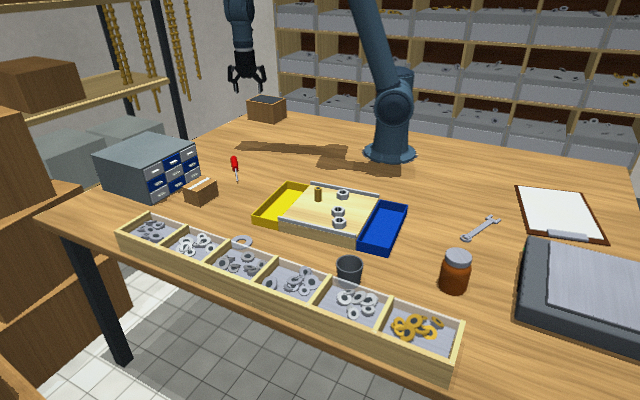

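View pics/top0.png

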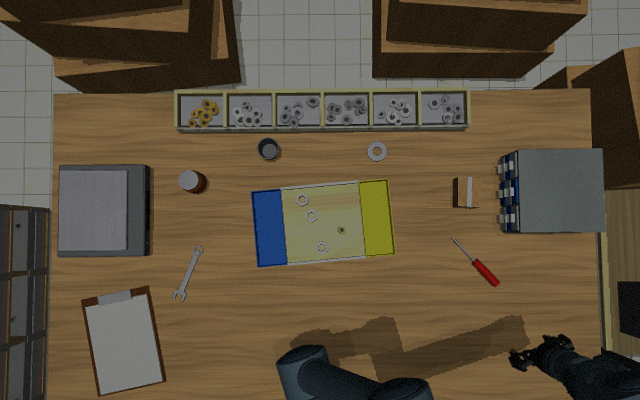

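The top view shows the blue bin left of the board, around (269,229), so it is toward +y. Yellow is on the right at (377,218). The nuts are near (302,200), (311,216) and (322,246), and the coupling is near (341,230). Next I'll measure them.

```bash
cat > h.py <<'E'
import numpy as np,cv2
from scipy.spatial.transform import Rotation as R
from rig import capture,readout
def K(c): return np.array([[c['fx'],0,c['cx']],[0,c['fy'],c['cy']],[0,0,1]])
def ray(c,p,z):
    u=cv2.undistortPoints(np.array(p,float).reshape(-1,1,2),K(c),np.array(c['D'])).reshape(-1,2)
    d=np.c_[u,np.ones(len(u))]@R.from_rotvec(c['rotation']).as_matrix().T
    o=np.array(c['origin']); return o+d*((z-o[2])/d[:,2])[:,None]
def proj(c,P):
    M=R.from_rotvec(c['rotation']).as_matrix(); P=np.array(P,float)
    return cv2.projectPoints((P-np.array(c['origin']))@M,np.zeros(3),np.zeros(3),K(c),np.array(c['D']))[0].reshape(-1,2)
E
python3 - <<'E'
from h import *
c=capture('top');im=c['color']
hsv=cv2.cvtColor(im,cv2.COLOR_RGB2HSV)
for n,lo,hi in(('blue',(105,150,60),(125,255,255)),('yellow',(24,180,80),(32,255,255))):
    m=cv2.inRange(hsv,lo,hi); m[:, :240]=0;m[:,410:]=0;m[:170]=0;m[280:]=0
    k=max(cv2.findContours(m,0,1)[0],key=cv2.contourArea); r=cv2.minAreaRect(k);print(n,r); b=cv2.boxPoints(r); print(ray(c,b,.034).round(4))
cv2.imwrite('pics/topcrop.png',cv2.resize(im[175:275,245:400,::-1],None,fx=5,fy=5,interpolation=cv2.INTER_CUBIC))
E
```

```text
blue ((268.5082092285156, 227.5901641845703), (76.0500259399414, 29.33357810974121), 84.80557250976562)
[[0.6535 0.2239 0.034 ]
 [0.6609 0.1334 0.034 ]
 [0.4272 0.1135 0.034 ]
 [0.4201 0.2032 0.034 ]]
yellow ((376.44061279296875, 217.4059295654297), (75.92134094238281, 29.453102111816406), 84.2894058227539)
[[ 0.6813 -0.1097  0.034 ]
 [ 0.6895 -0.2006  0.034 ]
 [ 0.456  -0.2198  0.034 ]
 [ 0.4478 -0.1296  0.034 ]]
```

View pics/topcrop.png

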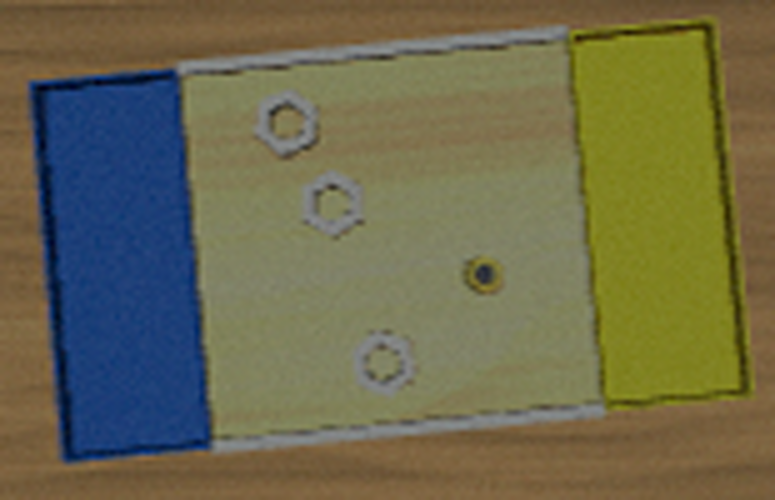

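```bash
cat >> h.py <<'E'
cb=np.array([.5404,.1685]);cy=np.array([.5687,-.1649])
O=(cb+cy)/2; ey=(cb-cy)/np.linalg.norm(cb-cy); ex=np.array([ey[1],-ey[0]])
def tob(p): p=np.atleast_2d(p)[:,:2]-O; return np.c_[p@ex,p@ey]
def tow(b): b=np.atleast_2d(b); return O+b[:,:1]*ex+b[:,1:]*ey
E
python3 - <<'E'
from h import *
c=capture('top')
print('O',O,'len',np.linalg.norm(cb-cy),'ey',ey,'ang',np.degrees(np.arctan2(ey[1],ey[0])))
P=(np.array([(287,124),(333,204),(385,362),(484,274)])+.5)/5-.5+[245,175]
w=np.r_[ray(c,P[:3],.059),ray(c,P[3:],.085)]
print(w.round(4));print((tob(w)*1000).round(1))
# board corners deck from crop
Q=(np.array([(183,70),(568,32),(604,410),(210,447)])+.5)/5-.5+[245,175]
print((tob(ray(c,Q,.048))*1000).round(1))
# scene view check
s=capture('scene');im=s['color']
cv2.imwrite('pics/sccrop.png',cv2.resize(im[170:260,245:415,::-1],None,fx=4.5,fy=4.5,interpolation=cv2.INTER_CUBIC))
st=readout.observe(); M=R.from_rotvec(st['ee_rot']).as_matrix();print(M.round(4))
E
```

```text
O [0.55455 0.0018 ] len 0.33459893902999754 ey [-0.08457887  0.99641679] ang 94.8518086641428
[[ 0.6245  0.0637  0.059 ]
 [ 0.5755  0.0361  0.059 ]
 [ 0.4794  0.0054  0.059 ]
 [ 0.532  -0.054   0.085 ]]
[[ 74.9  55.7]
 [ 23.8  32.4]
 [-74.5  10. ]
 [-27.1 -53.7]]
[[ 114.7  116.5]
 [ 115.8 -121.1]
 [-116.5 -120.2]
 [-116.2  120.9]]
[[-3.000e-04  3.975e-01 -9.176e-01]
 [ 9.000e-04 -9.176e-01 -3.975e-01]
 [-1.000e+00 -9.000e-04 -1.000e-04]]
```

View pics/sccrop.png

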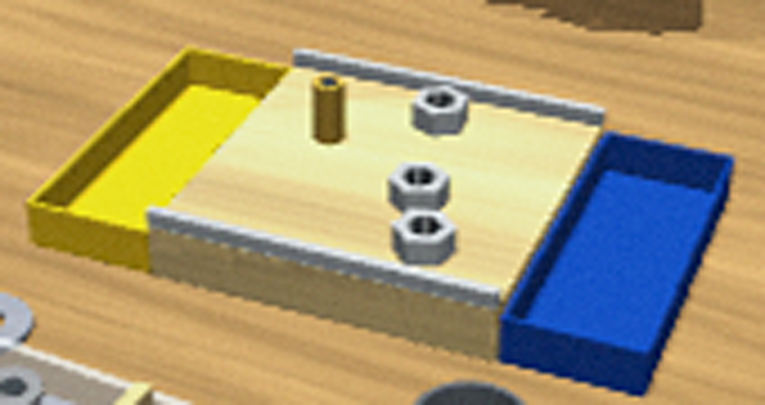

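```bash
cat >> h.py <<'E'
def shift(bx,by,z,s=None):
    s=s or readout.observe(); M=R.from_rotvec(s['ee_rot']).as_matrix()
    t=np.r_[tow([bx/1000,by/1000])[0],z]
    y=M[:,1][:2]; zz=M[:,2][:2]
    return (M.T@(t-s['eef_pos'])*100).round(2), np.arctan2(zz@ex,y@ex).round(4)
def where():
    s=readout.observe(); print('t',s['clock'],'board',(tob(s['eef_pos'])[0]*1000).round(1),'z',s['eef_pos'][2].round(4),'F',s['ft_force'].round(1),'op',s['opening'].round(4)); return s
E
python3 -c "
from h import *
where();print(shift(74.9,12,.13))"
```

```text
Traceback (most recent call last):
  File "h.py", line 22, in where
    s=readout.observe(); print('t',s['clock'],'board',(tob(s['eef_pos'])[0]*1000).round(1),'z',s['eef_pos'][2].round(4),'F',s['ft_force'].round(1),'op',s['opening'].round(4)); return s
                                                                                                                                                        ^^^^^^^^^^^^^^^^^^
AttributeError: 'float' object has no attribute 'round'
```

```bash
sed -i "s/s\['opening'\].round(4)/round(s['opening'],4)/" h.py
python3 -c "
from h import *
where();print(shift(74.9,12,.13))"
```

```text
t 0.25 board [-369.7 -499.7] z 0.2308 F [-0.   0.7  0.7] op 0.0856
(array([ 10.12, -34.34, -58.43]), np.float64(-1.2467))
```

```bash
python3 -m jog '[{"grip":0.67,"x":0,"y":-3.4,"z":-5.8,"yaw":-0.12},{"grip":0.67,"x":1,"y":-6.8,"z":-11.6,"yaw":-0.25},{"grip":0.67,"x":2,"y":-10.3,"z":-17.5,"yaw":-0.37},{"grip":0.67,"x":3,"y":-13.7,"z":-23.4,"yaw":-0.5},{"grip":0.67,"x":4,"y":-17.2,"z":-29.2,"yaw":-0.62},{"grip":0.67,"x":5,"y":-20.6,"z":-35,"yaw":-0.75},{"grip":0.67,"x":6,"y":-24,"z":-41,"yaw":-0.87},{"grip":0.67,"x":7,"y":-27.5,"z":-46.7,"yaw":-1},{"grip":0.67,"x":7,"y":-31,"z":-52.6,"yaw":-1.12},{"grip":0.67,"x":7,"y":-34.3,"z":-58.4,"yaw":-1.247},{"grip":0.67,"x":7,"y":-34.3,"z":-58.4,"yaw":-1.247},{"grip":0.67,"x":7,"y":-34.3,"z":-58.4,"yaw":-1.247}]'
python3 -c "
from h import *
where();print(shift(74.9,12,.045))
c=capture('wrist');cv2.imwrite('pics/w1.png',c['color'][:,:,::-1])"
```

```text
clock: 1.75
eef_pos: [0.6296, 0.0227, 0.1604]
ee_rot: [1.143, 1.251, -1.142]
ft_force: [-1.5, -1.0, -0.4]
opening: 0.0139
t 1.75 board [76.6 14.5] z 0.1604 F [-1.5 -1.  -0.4] op 0.0139
(array([11.54, -0.17,  0.26]), np.float64(0.0056))
```

View pics/w1.png

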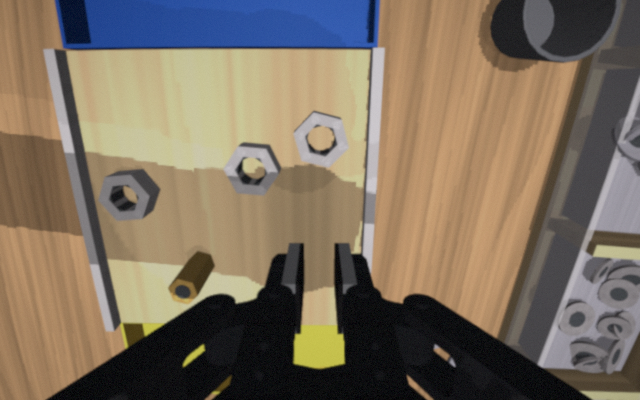

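The wrist view shows the nuts at (321,139), (252,168) and (129,194). The coupling top is at (182,290), with the shut-ish fingers in front. I'll use these to check my positions.

```bash
python3 -c "
from h import *
c=capture('wrist')
print((tob(ray(c,[(321,139),(252,168),(129,194)],.059))*1000).round(1));print((tob(ray(c,[(182,290)],.085))*1000).round(1))
print((tob(ray(c,[(62,50),(380,49)],.045))*1000).round(1))
where();print(shift(74.9,12,.045))"
```

```text
[[ 78.1  54.4]
 [ 27.1  32.8]
 [-69.1  12.3]]
[[-26.4 -55.3]]
[[-109.4  117.1]
 [ 119.7  116.3]]
t 1.85 board [74.5 11.4] z 0.1608 F [ 0.7  0.1 -0.8] op 0.0138
(array([11.58,  0.05, -0.06]), np.float64(0.0014))
```

```bash
python3 -m jog '[{"grip":0.67,"x":4},{"grip":0.67,"x":8},{"grip":0.67,"x":10.5},{"grip":0.67,"x":11.5},{"grip":0.67,"x":11.5},{"grip":0.67,"x":11.5}]'
python3 -c "
from h import *
where()
c=capture('wrist');cv2.imwrite('pics/w2.png',c['color'][:,:,::-1])"
```

```text
t 1.85 board [74.5 11.4] z 0.1608 F [ 0.7  0.1 -0.8] op 0.0138invalid input at $[0]: expected keys grip, x, y, z, yaw
```

View pics/w2.png

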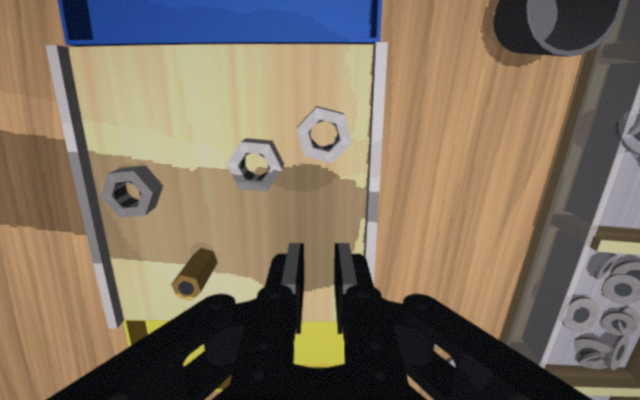

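The call was refused because every row needs all five keys. The picture shows the same scene, with the arm still at hover. Now I'll descend.

```bash
python3 -m jog '[{"grip":0.67,"x":4,"y":0,"z":0,"yaw":0},{"grip":0.67,"x":8,"y":0,"z":0,"yaw":0},{"grip":0.67,"x":10.5,"y":0,"z":0,"yaw":0},{"grip":0.67,"x":11.5,"y":0,"z":0,"yaw":0},{"grip":0.67,"x":11.5,"y":0,"z":0,"yaw":0},{"grip":0.67,"x":11.5,"y":0,"z":0,"yaw":0}]'
python3 -c "
from h import *
where()
c=capture('wrist');cv2.imwrite('pics/w3.png',c['color'][:,:,::-1])"
```

```text
clock: 2.65
eef_pos: [0.6292, 0.0187, 0.0479]
ee_rot: [1.148, 1.246, -1.145]
ft_force: [0.1, -0.1, -0.4]
opening: 0.0139
t 2.65 board [75.8 10.5] z 0.0479 F [ 0.1 -0.1 -0.4] op 0.0139
```

View pics/w3.png

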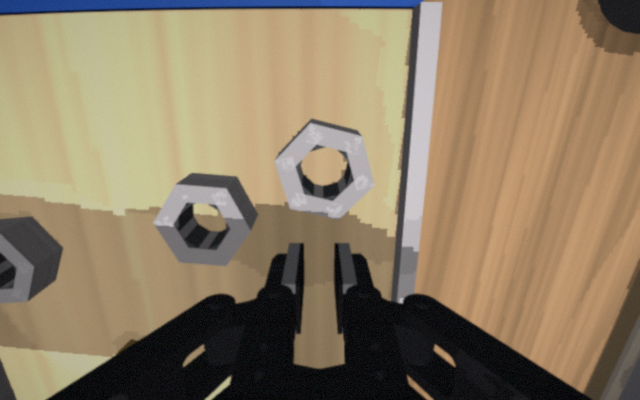

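Fingers are at column 320 and the nut is centred at about 325. The neighbour nut's corner at column 258 clears the finger, whose outer side is at about 270. I'll shift 2 mm outward while advancing.

```bash
python3 -m jog '[{"grip":0.67,"x":0.2,"y":0.25,"z":-0.6,"yaw":0},{"grip":0.67,"x":0.2,"y":0.25,"z":-1.2,"yaw":0},{"grip":0.67,"x":0.2,"y":0.25,"z":-1.8,"yaw":0},{"grip":0.67,"x":0.2,"y":0.25,"z":-2.4,"yaw":0},{"grip":0.67,"x":0.2,"y":0.25,"z":-3.0,"yaw":0},{"grip":0.67,"x":0.2,"y":0.25,"z":-3.6,"yaw":0},{"grip":0.67,"x":0.2,"y":0.25,"z":-4.2,"yaw":0},{"grip":0.67,"x":0.2,"y":0.25,"z":-4.8,"yaw":0},{"grip":0.67,"x":0.2,"y":0.25,"z":-5.4,"yaw":0},{"grip":0.67,"x":0.2,"y":0.25,"z":-6.0,"yaw":0}]'
python3 -c "
from h import *
where()
c=capture('wrist');cv2.imwrite('pics/w4.png',c['color'][:,:,::-1])"
```

```text
clock: 3.95
eef_pos: [0.6255, 0.0795, 0.0443]
ee_rot: [1.146, 1.248, -1.146]
ft_force: [0.2, -1.5, 1.5]
opening: 0.0143
t 3.95 board [77.3 71.5] z 0.0443 F [ 0.2 -1.5  1.5] op 0.0143
```

View pics/w4.png

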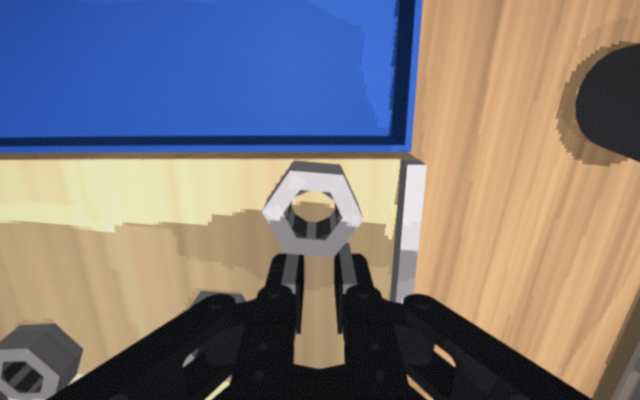

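The nut now sits flat against both finger tips at (313,208), near the board end at row 160. I'll continue.

```bash
python3 -m jog '[{"grip":0.67,"x":0,"y":0,"z":-0.6,"yaw":0},{"grip":0.67,"x":0,"y":0,"z":-1.2,"yaw":0},{"grip":0.67,"x":0,"y":0,"z":-1.8,"yaw":0},{"grip":0.67,"x":0,"y":0,"z":-2.4,"yaw":0},{"grip":0.67,"x":0,"y":0,"z":-3.0,"yaw":0},{"grip":0.67,"x":0,"y":0,"z":-3.6,"yaw":0},{"grip":0.67,"x":0,"y":0,"z":-4.2,"yaw":0},{"grip":0.67,"x":0,"y":0,"z":-4.8,"yaw":0},{"grip":0.67,"x":0,"y":0,"z":-5.4,"yaw":0},{"grip":0.67,"x":0,"y":0,"z":-6.0,"yaw":0},{"grip":0.67,"x":0,"y":0,"z":-6.0,"yaw":0}]'
python3 -c "
from h import *
where()
c=capture('wrist');cv2.imwrite('pics/w5.png',c['color'][:,:,::-1])"
```

```text
clock: 5.38
eef_pos: [0.6204, 0.1395, 0.0443]
ee_rot: [1.146, 1.248, -1.146]
ft_force: [0.3, -0.2, 0.1]
opening: 0.0138
t 5.375 board [ 77.2 131.6] z 0.0443 F [ 0.3 -0.2  0.1] op 0.0138
```

View pics/w5.png

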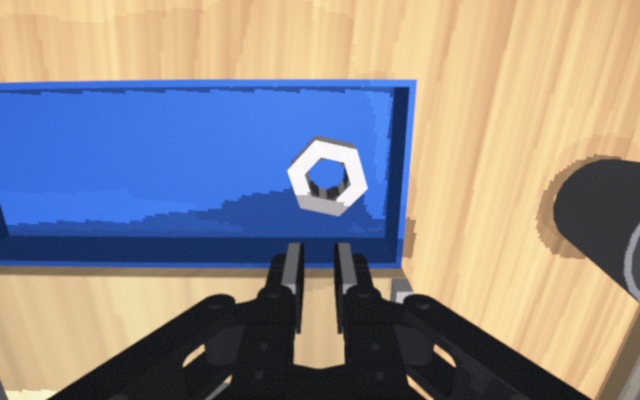

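The first nut lies in the blue bin at (328,177). Next is nut b in the row near x=26.

```bash
python3 -m jog '[{"grip":0.67,"x":-4,"y":0,"z":0,"yaw":0},{"grip":0.67,"x":-7,"y":0,"z":0,"yaw":0},{"grip":0.67,"x":-7,"y":-1.7,"z":4.7,"yaw":0},{"grip":0.67,"x":-7,"y":-3.4,"z":9.4,"yaw":0},{"grip":0.67,"x":-7,"y":-5.1,"z":14.1,"yaw":0},{"grip":0.67,"x":-7,"y":-5.1,"z":14.1,"yaw":0},{"grip":0.67,"x":-7,"y":-5.1,"z":14.1,"yaw":0}]'
python3 -c "
from h import *
where()
c=capture('wrist');cv2.imwrite('pics/w6.png',c['color'][:,:,::-1])"
```

```text
clock: 6.3
eef_pos: [0.5817, -0.0059, 0.1144]
ee_rot: [1.147, 1.248, -1.146]
ft_force: [-0.5, 0.7, -0.1]
opening: 0.0135
t 6.3 board [ 26.5 -10. ] z 0.1144 F [-0.5  0.7 -0.1] op 0.0135
```

View pics/w6.png

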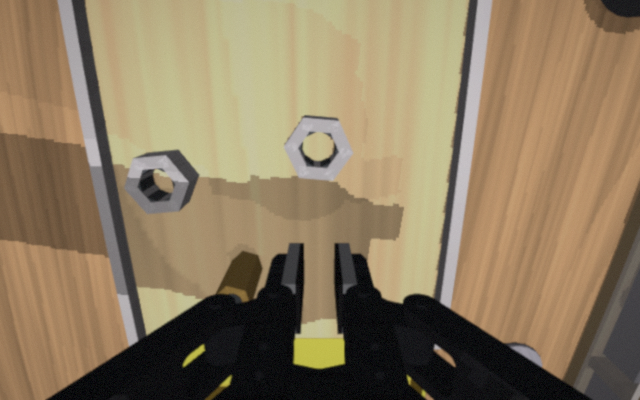

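The nut is centred at (318,147), ahead of the fingers. The coupling is at (238,280), lower and behind-left. Its edge (y≈-42) is about 20 mm behind the finger depth at y=-7. I'll descend.

```bash
python3 -m jog '[{"grip":0.67,"x":0,"y":0,"z":-0.3,"yaw":0},{"grip":0.67,"x":3,"y":0,"z":-0.3,"yaw":0},{"grip":0.67,"x":6,"y":0,"z":-0.3,"yaw":0},{"grip":0.67,"x":7,"y":0,"z":-0.3,"yaw":0},{"grip":0.67,"x":7,"y":0,"z":-0.3,"yaw":0},{"grip":0.67,"x":7,"y":0,"z":-0.9,"yaw":0},{"grip":0.67,"x":7,"y":0,"z":-1.5,"yaw":0},{"grip":0.67,"x":7,"y":0,"z":-2.1,"yaw":0},{"grip":0.67,"x":7,"y":0,"z":-2.7,"yaw":0},{"grip":0.67,"x":7,"y":0,"z":-3.3,"yaw":0},{"grip":0.67,"x":7,"y":0,"z":-3.9,"yaw":0},{"grip":0.67,"x":7,"y":0,"z":-4.5,"yaw":0}]'
python3 -c "
from h import *
where()
c=capture('wrist');cv2.imwrite('pics/w7.png',c['color'][:,:,::-1])"
```

```text
clock: 7.85
eef_pos: [0.5776, 0.0394, 0.0442]
ee_rot: [1.146, 1.248, -1.147]
ft_force: [0.1, -2.7, 2.2]
opening: 0.0141
t 7.85 board [26.2 35.5] z 0.0442 F [ 0.1 -2.7  2.2] op 0.0141
```

View pics/w7.png

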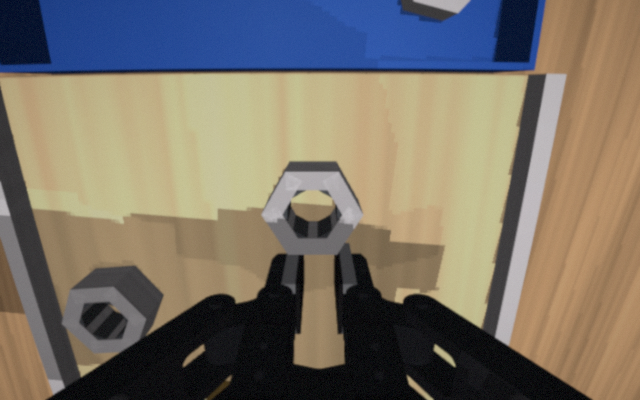

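Nut b is cradled at (313,208) and the path ahead is clear. Pushing on to the edge.

```bash
python3 -m jog '[{"grip":0.67,"x":0,"y":0,"z":-0.7,"yaw":0},{"grip":0.67,"x":0,"y":0,"z":-1.4,"yaw":0},{"grip":0.67,"x":0,"y":0,"z":-2.1,"yaw":0},{"grip":0.67,"x":0,"y":0,"z":-2.8,"yaw":0},{"grip":0.67,"x":0,"y":0,"z":-3.5,"yaw":0},{"grip":0.67,"x":0,"y":0,"z":-4.2,"yaw":0},{"grip":0.67,"x":0,"y":0,"z":-4.9,"yaw":0},{"grip":0.67,"x":0,"y":0,"z":-5.6,"yaw":0},{"grip":0.67,"x":0,"y":0,"z":-6.3,"yaw":0},{"grip":0.67,"x":0,"y":0,"z":-6.9,"yaw":0},{"grip":0.67,"x":0,"y":0,"z":-7.5,"yaw":0},{"grip":0.67,"x":0,"y":0,"z":-8.1,"yaw":0}]'
python3 -m jog '[{"grip":0.67,"x":0,"y":0,"z":-0.6,"yaw":0},{"grip":0.67,"x":0,"y":0,"z":-1.2,"yaw":0},{"grip":0.67,"x":0,"y":0,"z":-1.6,"yaw":0},{"grip":0.67,"x":0,"y":0,"z":-1.6,"yaw":0}]'
python3 -c "
from h import *
where()
c=capture('wrist');cv2.imwrite('pics/w8.png',c['color'][:,:,::-1])"
```

```text
clock: 9.4
eef_pos: [0.5707, 0.1202, 0.0442]
ee_rot: [1.146, 1.248, -1.146]
ft_force: [-0.3, 0.2, 0.4]
opening: 0.0141
clock: 9.9
eef_pos: [0.5695, 0.1359, 0.0443]
ee_rot: [1.146, 1.248, -1.146]
ft_force: [0.1, 0.0, 0.9]
opening: 0.014
t 9.9 board [ 26.2 132.4] z 0.0443 F [0.1 0.  0.9] op 0.014
```

View pics/w8.png

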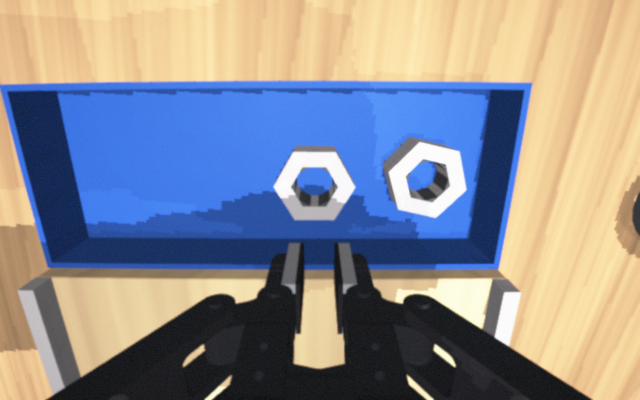

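Two nuts are in the bin, at (314,184) and (427,178). I'll move to the third row, going across in x first.

```bash
python3 -m jog '[{"grip":0.67,"x":-4,"y":0,"z":0,"yaw":0},{"grip":0.67,"x":-8,"y":-1,"z":0,"yaw":0},{"grip":0.67,"x":-8,"y":-5.5,"z":2,"yaw":0},{"grip":0.67,"x":-8,"y":-9.9,"z":5,"yaw":0},{"grip":0.67,"x":-8,"y":-9.9,"z":10,"yaw":0},{"grip":0.67,"x":-8,"y":-9.9,"z":14,"yaw":0},{"grip":0.67,"x":-8,"y":-9.9,"z":15.8,"yaw":0},{"grip":0.67,"x":-8,"y":-9.9,"z":15.8,"yaw":0},{"grip":0.67,"x":-8,"y":-9.9,"z":15.8,"yaw":0}]'
python3 -c "
from h import *
where()
c=capture('wrist');cv2.imwrite('pics/w9.png',c['color'][:,:,::-1])"
```

```text
clock: 11.08
eef_pos: [0.4841, -0.0292, 0.1242]
ee_rot: [1.146, 1.249, -1.146]
ft_force: [0.4, 0.2, 0.6]
opening: 0.014
t 11.075 board [-72.8 -25. ] z 0.1242 F [0.4 0.2 0.6] op 0.014
```

View pics/w9.png

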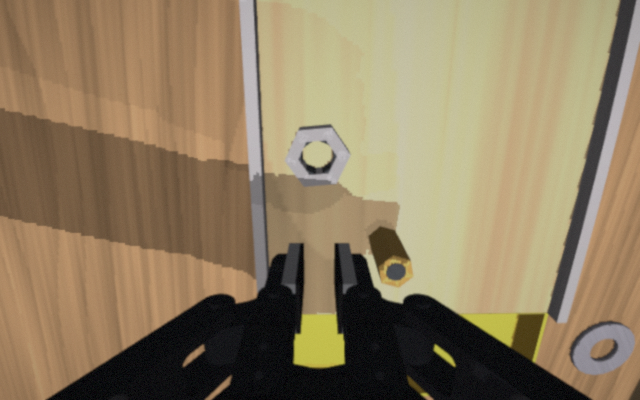

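```bash
python3 -c "
from h import *
s=where();c=capture('wrist')
print((tob(ray(c,[(318,154)],.059))*1000).round(1),(tob(ray(c,[(396,271)],.085))*1000).round(1))
# where the coupling would show after descent to z .045
d=np.array([0,0,-.079]); c2=dict(c); c2['origin']=np.array(c['origin'])+d
for dy in (0,):
  b=tow([-.027,-.0545])[0]
  print('now',proj(c,[[*b,.085],[*b,.04]]).round(),'after',proj(c2,[[*b,.085],[*b,.04]]).round())
print('cam rel tcp',np.array(c['origin'])-s['eef_pos'], tob(c['origin'])*1000)
t=s['eef_pos']; print('knuckle plane hits', [((tob(ray(c,[(432,300)],t[2]+h))-tob(t))*1000).round() for h in(.02,.04,.06,.08)])
"
```

```text
t 11.125 board [-72.8 -24.7] z 0.1241 F [-0.1 -0.1 -0.2] op 0.0141
[[-72.   13.3]] [[-24.2 -54. ]]
now [[391. 272.]
 [379. 240.]] after [[432. 377.]
 [405. 306.]]
cam rel tcp [-0.00553381  0.07877208  0.14237757] [[-71.66780434  54.22052444]]
knuckle plane hits [array([[50., -8.]]), array([[42.,  6.]]), array([[34., 20.]]), array([[26., 35.]])]
```

The nut is centred at (318,154), which puts it at y≈13. The coupling top is at (396,271), which matches (-25,-54). I'll descend 4 mm forward and 5 mm to the rim side for extra coupling clearance, then re-centre.

```bash
python3 -m jog '[{"grip":0.67,"x":0,"y":-0.5,"z":-0.4,"yaw":0},{"grip":0.67,"x":3,"y":-0.5,"z":-0.4,"yaw":0},{"grip":0.67,"x":6,"y":-0.5,"z":-0.4,"yaw":0},{"grip":0.67,"x":7.9,"y":-0.5,"z":-0.4,"yaw":0},{"grip":0.67,"x":7.9,"y":-0.2,"z":-0.6,"yaw":0},{"grip":0.67,"x":7.9,"y":0,"z":-0.9,"yaw":0},{"grip":0.67,"x":7.9,"y":0,"z":-1.5,"yaw":0},{"grip":0.67,"x":7.9,"y":0,"z":-2.1,"yaw":0},{"grip":0.67,"x":7.9,"y":0,"z":-2.7,"yaw":0},{"grip":0.67,"x":7.9,"y":0,"z":-3.3,"yaw":0},{"grip":0.67,"x":7.9,"y":0,"z":-3.9,"yaw":0},{"grip":0.67,"x":7.9,"y":0,"z":-4.5,"yaw":0}]'
python3 -c "
from h import *
where()
c=capture('wrist');cv2.imwrite('pics/w10.png',c['color'][:,:,::-1])"
```

```text
clock: 12.68
eef_pos: [0.4805, 0.015, 0.0453]
ee_rot: [1.146, 1.248, -1.146]
ft_force: [0.3, -2.5, 1.5]
opening: 0.0137
t 12.675 board [-72.7  19.4] z 0.0453 F [ 0.3 -2.5  1.5] op 0.0137
```

View pics/w10.png

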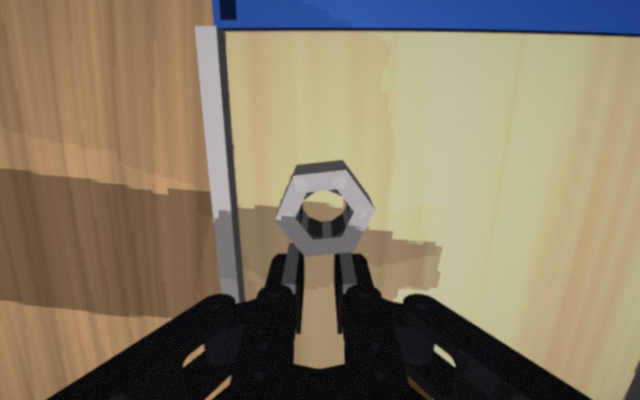

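Nut c is cradled at (324,208). I'll push it about 113 mm more.

```bash
python3 -m jog '[{"grip":0.67,"x":0,"y":0,"z":-0.7,"yaw":0},{"grip":0.67,"x":0,"y":0,"z":-1.4,"yaw":0},{"grip":0.67,"x":0,"y":0,"z":-2.1,"yaw":0},{"grip":0.67,"x":0,"y":0,"z":-2.8,"yaw":0},{"grip":0.67,"x":0,"y":0,"z":-3.5,"yaw":0},{"grip":0.67,"x":0,"y":0,"z":-4.2,"yaw":0},{"grip":0.67,"x":0,"y":0,"z":-4.9,"yaw":0},{"grip":0.67,"x":0,"y":0,"z":-5.6,"yaw":0},{"grip":0.67,"x":0,"y":0,"z":-6.3,"yaw":0},{"grip":0.67,"x":0,"y":0,"z":-6.9,"yaw":0},{"grip":0.67,"x":0,"y":0,"z":-7.5,"yaw":0},{"grip":0.67,"x":0,"y":0,"z":-8.1,"yaw":0}]'
python3 -m jog '[{"grip":0.67,"x":0,"y":0,"z":-0.6,"yaw":0},{"grip":0.67,"x":0,"y":0,"z":-1.2,"yaw":0},{"grip":0.67,"x":0,"y":0,"z":-1.8,"yaw":0},{"grip":0.67,"x":0,"y":0,"z":-2.4,"yaw":0},{"grip":0.67,"x":0,"y":0,"z":-3.0,"yaw":0},{"grip":0.67,"x":0,"y":0,"z":-3.2,"yaw":0},{"grip":0.67,"x":0,"y":0,"z":-3.2,"yaw":0}]'
python3 -c "
from h import *
where()
c=capture('wrist');cv2.imwrite('pics/w11.png',c['color'][:,:,::-1])"
```

```text
clock: 14.22
eef_pos: [0.4739, 0.0958, 0.0455]
ee_rot: [1.147, 1.248, -1.146]
ft_force: [1.1, -1.5, 1.3]
opening: 0.0139
clock: 15.1
eef_pos: [0.4709, 0.1274, 0.0453]
ee_rot: [1.146, 1.248, -1.146]
ft_force: [0.1, -0.7, -0.8]
opening: 0.0145
t 15.1 board [-72.7 132.2] z 0.0453 F [ 0.1 -0.7 -0.8] op 0.0145
```

View pics/w11.png

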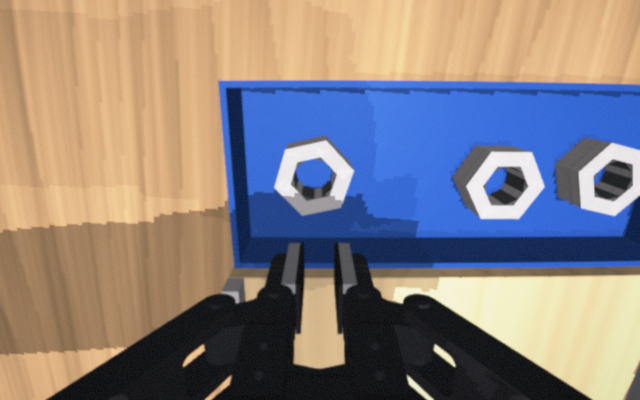

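All three nuts lie flat in the blue bin, at (314,176), (500,183) and (610,176). I'll lift clear and check.

```bash
python3 -m jog '[{"grip":0.67,"x":-4,"y":0,"z":0,"yaw":0},{"grip":0.67,"x":-8,"y":0,"z":0,"yaw":0},{"grip":0.67,"x":-12,"y":0,"z":0,"yaw":0},{"grip":0.67,"x":-15,"y":0,"z":0,"yaw":0},{"grip":0.67,"x":-15,"y":0,"z":0,"yaw":0},{"grip":0.67,"x":-15,"y":0,"z":0,"yaw":0},{"grip":0.67,"x":-15,"y":0,"z":0,"yaw":0}]'
python3 -c "
from h import *
where()
c=capture('scene');cv2.imwrite('pics/s2.png',cv2.resize(c['color'][140:300,200:440,::-1],None,fx=3,fy=3))
c=capture('top');cv2.imwrite('pics/t2.png',c['color'][:,:,::-1])"
```

```text
clock: 16.02
eef_pos: [0.4698, 0.1271, 0.1938]
ee_rot: [1.145, 1.25, -1.149]
ft_force: [0.0, -0.0, -0.9]
opening: 0.0143
t 16.025 board [-73.8 132. ] z 0.1938 F [ 0.  -0.  -0.9] op 0.0143
```

View pics/s2.png

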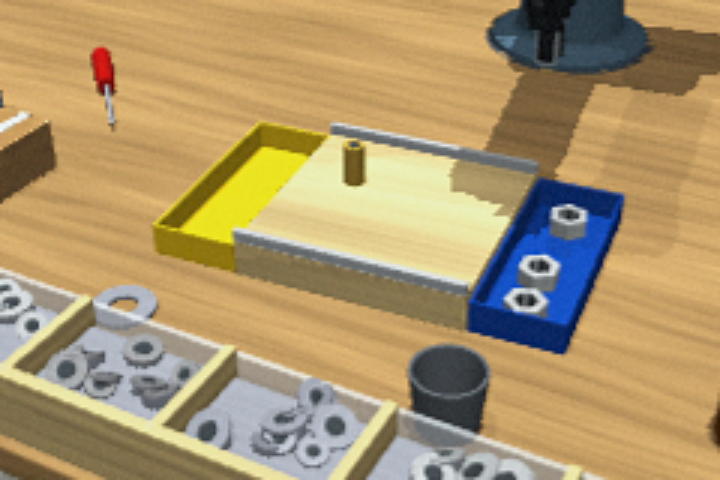

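View pics/t2.png

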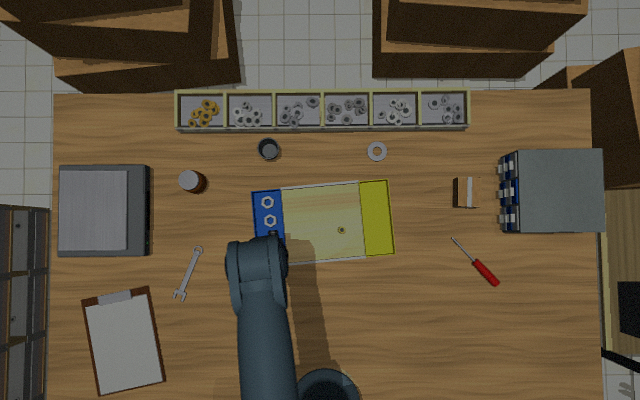

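The scene view shows all three nuts in the blue bin and the coupling standing. In the top view the coupling is still at (341,230), and the other items haven't moved. Handing in.

```bash
python3 -c "
from rig import workorder
print(workorder.hand_in())"
```

```text
the job is handed in; nothing more can be done
None
```

All three steel nuts are in the blue bin, lying flat. I swept them one at a time toward +y with nearly shut fingers (14 mm gap), resting each nut against both finger tips and never squeezing or lifting it.

- **Final checks:** the brass coupling is still standing at its starting spot, about (341,230) in the top view. The jar, wrench, screwdriver, carton, washer and cup look unmoved. The gripper was clear of everything, about 15 cm above its sweeping height.
- **Time and force:** the last clock reading before hand-in was about 16 s of the 64 s allowed. The force readings I took stayed under about 4 N.
- **Disagreements:** the wrist and top cameras differed by 2–5 mm on the nuts' positions, so I re-centred on the wrist view before each sweep. One move call was refused for missing keys and moved nothing.

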